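# Open the roll-top and fetch the parts box

### The arm

A 7-joint arm with a two-finger parallel gripper is mounted at the origin on the work surface; the furniture and walls round the work are solid. World frame = base frame: x ahead of the robot, y to its left, z up, the work surface at z = 0. Lengths are in m, angles in rad, forces in N, time in s.
With the tool pointing down it reaches from about 0.425 to 0.825 m from the base axis. Payload 3.6 kg.
Tool frame: the origin (TCP) lies at the very end of the fingers, on their centre line; the grasp point (between the pads) lies 19 mm behind it; z points along the fingers, y is the line along which they close (so a half turn about z gives the same grasp; the last joint's range is limited). The gripper opens to 85 mm and grips with 20 to 120 N. Pads are 22 mm wide; open, the fingers measure 114 mm over their backs; the gripper's body (76 mm by 85 mm) begins 54 mm behind the grasp point. The pads swing forward as they close: fully open they stand 13 mm farther back than shut.
Start: joints at [1.093, 0.615, -0.013, 1.423, 0.008, 1.103, -0.04], TCP at [0.284, -0.585, 0.231] pointing down, gripper open.
Joint ranges: [-3.12, 3.12], [-0.3, 2.06], [-1.34, 1.32], [0.26, 2.42], [-1.36, 4.5], [0.01, 1.98], [-2.84, 2.84]. Speed limits (rad/s): [2.79, 2.79, 3.14, 3.14, 3.14, 3.14, 3.14].

### API

Orientations are given as a rotation vector (axis times angle).
In Python, from workcell import ctrl gives the robot as it stands.
- The arm moves only by the tool move_arm, never from a script. Its argument "increments" is a list of rows, each an object of numbers: "x", "y", "z": the shift along the tool's x, y, z in cm; "rx", "ry", "rz": the turn, a rotation vector about the tool's x, y, z in degrees; "fingers": the finger opening in cm, from 0 to 8.54. In form: [{"x": .., "y": .., "z": .., "rx": .., "ry": .., "rz": .., "fingers": ..}, ...]. A call has 1 to 10 rows; each row is the pose to reach, as a shift and turn from the pose commanded when the call began, along the tool's axes at that moment; what a row does not reach only later rows make up. A row lasts 1/8 s, in which the tool goes at most 62.5 mm and 10.7 degrees, less where a joint would pass 70% of its speed; a pose out of reach is approached as far as the arm can. A call with a gripper value outside its range is refused whole. The fingers move at their own pace and stop on an object; the grip force is fixed at half the most. Time passes only in rows, so rows that repeat a pose let the fingers close. It gives the time, the measured TCP pose, the force, the opening and the grip force at its end, in the units of the state.
- ctrl.get_state(): the state, without advancing time (a new reading comes with each control period).
- ctrl.camera(name): name is "side" or "top" or "wrist"; returns the picture (420x560x3 uint8, blue, green, red); there is no depth.
- ctrl.get_calibration(name): a dict with "fovy" (degrees; the focal length in pixels is half the picture's height over the tangent of half this angle, whatever the lens; pixels are square), "cx", "cy" (the principal point, pixels), "k1" (the pictures are not rectified: a ray, as slopes to the right and down, at radius r is drawn at 1 + k1 r^2 times it, then the intrinsics apply), "xyz" and "orientation" of the camera in the world. Camera axes: x right, y up, looking along -z (the intrinsics and any distortion apply to the point x, -y, -z); pixel columns grow to the right and rows downward; lengths in m; the calibration is good to about 2 mm. A picture is of the moment at which its call begins: read the wrist's pose just before it. get_calibration takes no time and is no camera call; for the wrist camera it gives the pose at the moment of the call.
- ctrl.close_job(): hands the job in; it is judged then, once.
The state is a dict: "t": time; "joint_pos": joint angles; "qd": joint speeds; "effort": joint torques, N m; "ee_pos": TCP position; "eef_rot": TCP orientation; "force": force on the tool from outside, world axes, zero at the start; "torque": the same for the moment, N m; "grip_width": finger opening in m; "grasp_force": force on a finger pad.
Only numpy, scipy, OpenCV 4.12 (cv2) and the standard library are available. Lean on these libraries where they do the work, as an engineer would, in place of code of your own. Each camera call takes 0.05 s, during which the arm holds its last target. There are 200 camera calls.

### The job

Raise the slatted shutter of the roll-top cabinet until it stays fully open by itself. Then take the clear parts box out of the cabinet and set it down flat on the floor of the shallow grey tray, beside the white packets. Leave the shutter open, and leave the packets in the tray and the tape roll in the cabinet where they lie.

Things in the scene. Friction and masses are not known exactly. Their poses are not given: they have to be found in the camera images.
- rolltop: Fixed roll-top cabinet 292 deep (x), 304 wide (y), 206 high, mm. Two grey round-topped cheeks (radius 146, 12 thick, 280 apart inside), white front sill 68 high, inner floor 55 above the bench. Origin on the bench under its centre; x from front (robot side) to back, z up. When the shutter is up it is open from the front to x = +10; behind that a fixed hood and the slats cover it.
- rolltop_axis (a point): Centre of the arc tracks, 60 mm above the cabinet's origin; the shutter turns about the cabinet's y axis through this point, its bottom rail rising at the front and going over to the back.
- shutter (a joint): Angle (rad) of the aluminium slatted shutter along its tracks: 0 closed on the front sill, 1.6 fully open against its stop. About 0.45 kg; lifting takes a few N at the grip. Let go below about 0.9 rad it falls shut again; past about 1.15 rad it rolls on to the stop by itself and stays open.
- shutter_grip (a point): Centre of the shutter's grip: dark steel barrel 22 mm diameter, 44 mm long along the cabinet's y, on a 16 mm wide stem 42 mm out from the slats, mid bottom rail. Moves on a circle of radius 172 mm about rolltop_axis: at joint 0 in front, 12 deg above level; at 1.6 just past the top (104 deg). Take it over its flat ends (44 mm apart), fingers closing along y; it can pivot between the fingers.
- parts_box: Clear lidded plastic box of small parts, 57 (its x) x 77 (its y) x 41 mm high, about 0.07 kg, origin at the centre of its underside. Stands on the cabinet's floor behind the shutter, about 65 mm in front of the cabinet's centre, long side roughly along the cabinet's x; grasp it across the 57 mm. The only clear box in the cabinet; those outside are not wanted.
- tray: Shallow open grey plastic tray, fixed, 200 (x) x 280 (y) x 25 mm high, walls and floor 4 mm thick. Origin at the centre of its underside, z up. The packets lie in its +y half; its -y half is free.
- packets: White packets, one loose block 120 (x) x 110 (y) x 35 mm, origin at the centre of the underside, lying in the tray with its centre about 68 mm towards +y from the tray's centre. Stays where it is.
- tape: Roll of tape lying flat, 100 mm across, 25 mm high, origin at the centre of its underside, on the cabinet's floor at the back, about 55 mm behind the cabinet's centre. Stays where it is.

How it is judged:
On the way:
1. the shutter stays fully open with the robot's fingers off it (value of joint shutter above 1.45 rad and contact force between each of the arm, the fingers and shutter below 0.2 N), for 0.4 s.
At the end, for the whole second after the job is handed in: The shutter is open (joint above 1.45 rad) and the parts box is at rest inside the tray, upright (within 0.1 rad) and flat on the tray's floor (its underside within 5 mm of it), not on the packets or the rim (value of joint shutter above 1.45 rad and x of parts_box in the frame of tray between -0.08 and 0.08 m and y of parts_box in the frame of tray between -0.12 and 0.12 m and z of parts_box in the frame of tray below 0.009 m and angle between parts_box's own z axis and vertical below 0.1 rad and linear speed of parts_box below 0.02 m/s); the robot touches nothing.
It fails at once if the packets are shifted more than 30 mm (distance of packets from where it was at the start of the episode above 0.03 m).
It fails at once if the tape roll is shifted more than 30 mm (distance of tape from where it was at the start of the episode above 0.03 m).
It also fails if it takes over 67 s, if anything falls off the work surface, if the arm or the gripper's body presses on something with over 40 N, if the wrist force passes 120 N, or if a joint passes its speed limit or range.

## Working session

There is one attempt and no reset: what is moved stays moved. The work goes in short steps, Python scripts to look and compute and a tool call to move; the robot and the scene stay as the last step left them, time stands still between calls to the robot, and variables do not carry over. Pictures are saved under pics/ and viewed, at most 13 in all, crops included, and the job is handed in when it is done.

Besides the shell and the picture viewer there is one more tool, called after ">>>" by a JSON object that holds its "fn" and its "kwargs". move_arm: Moves the arm, as the interface text tells. Its arguments: {"type":"object","properties":{"increments":{"type":"array"}},"required":["increments"]}

```bash
mkdir -p pics; ls; python3 - <<'E'
from workcell import ctrl
import cv2,numpy as np
s=ctrl.get_state(); print(s)
for n in("side","top"):
    cv2.imwrite(f"pics/{n}0.png",ctrl.camera(n)); print(n,ctrl.get_calibration(n))
print(ctrl.get_calibration("wrist"))
a=cv2.imread("pics/side0.png");b=cv2.imread("pics/top0.png")
E
```

```text
pics
{'t': 0.0, 'joint_pos': array([ 1.09247887,  0.61593466, -0.01263843,  1.42494538,  0.00809374,
        1.10341235, -0.04042153]), 'qd': array([-0.00092284, -0.00128022, -0.00095513, -0.00084747, -0.00110176,
        0.00032847,  0.00136537]), 'effort': array([ 2.91479046e-04, -4.69211304e+01,  2.59152297e-01, -1.71031684e+01,
        9.97883384e-03,  9.73261893e-03, -1.06502728e-05]), 'ee_pos': array([ 0.28346541, -0.58405464,  0.23011268]), 'eef_rot': array([-3.05923426e+00, -7.03207106e-01,  9.64901624e-04]), 'force': array([0.30754456, 0.55271436, 0.39625746]), 'torque': array([-0.02096788,  0.00155201,  0.01299415]), 'grasp_force': 0.0, 'grip_width': 0.08540033955829891}
side {'fovy': 48.08902664211095, 'cx': 281.3488023357168, 'cy': 218.25939216467899, 'k1': -0.13074628607137156, 'xyz': array([ 1.16146506, -0.52694702,  1.00539827]), 'orientation': array([0.71141119, 0.31629543, 0.82587609])}
top {'fovy': 45.52101869354695, 'cx': 276.3415741209004, 'cy': 200.26489788824549, 'k1': -0.1291141029170401, 'xyz': array([-0.10771309,  0.31277201,  0.96883579]), 'orientation': array([ 0.43105039, -0.67394986, -1.90242581])}
{'fovy': 67.69688214699761, 'cx': 282.2813279020124, 'cy': 203.84555533591418, 'k1': -0.05027702127857137, 'xyz': array([ 0.34613865, -0.55452857,  0.37326175]), 'orientation': array([-0.24395831,  0.15481211, -1.11146507])}
```

View pics/side0.png

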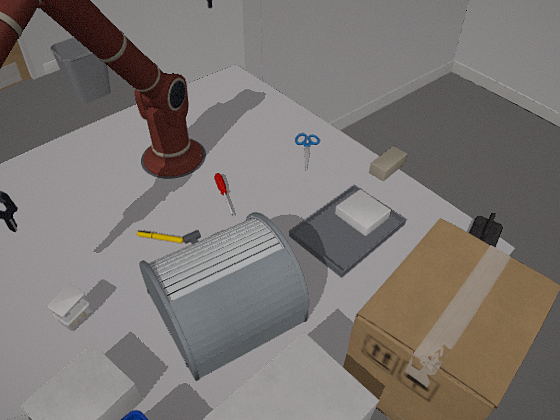

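View pics/top0.png

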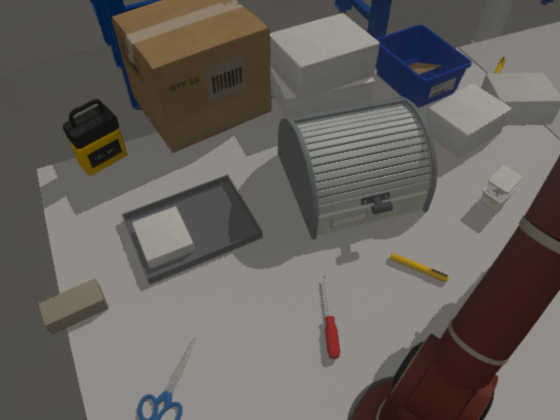

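The side view shows the cabinet from behind, with the tray at about (348,228). The top view shows the grip at (378,203) and the tray corners near (124,222), (231,181), (261,236) and (163,276). I'll zoom in on the cabinet.

```bash
cat > h.py <<'E'
import numpy as np,cv2
from scipy.spatial.transform import Rotation as R
from workcell import ctrl
def ray(c,px):
    f=210/np.tan(np.radians(c["fovy"]/2))
    K=np.array([[f,0,c["cx"]],[0,f,c["cy"]],[0,0,1]])
    u=cv2.undistortPoints(np.float64([[px]]),K,np.array([c["k1"],0,0,0,0]))[0,0]
    d=R.from_rotvec(c["orientation"]).apply([u[0],-u[1],-1]); return c["xyz"],d/np.linalg.norm(d)
def onz(c,px,z):
    o,d=ray(c,px); return o+d*(z-o[2])/d[2]
def proj(c,P):
    f=210/np.tan(np.radians(c["fovy"]/2))
    q=R.from_rotvec(c["orientation"]).inv().apply(np.atleast_2d(P)-c["xyz"])
    u=np.c_[q[:,0],-q[:,1]]/-q[:,2:]; u*=1+c["k1"]*(u**2).sum(1,keepdims=True)
    return u*f+[c["cx"],c["cy"]]
E
python3 - <<'E'
from h import *
c=ctrl.get_calibration("top")
for p in[(124,222),(231,181),(261,236),(163,276)]: print(onz(c,p,.025).round(3))
for p in[(317,235),(431,208)]: print(onz(c,p,0).round(3))
b=cv2.imread("pics/top0.png")[90:250,260:450]
cv2.imwrite("pics/c1.png",cv2.resize(b,None,fx=3.7,fy=3.7,interpolation=2))
E
```

```text
[0.671 0.354 0.025]
[0.687 0.077 0.025]
[0.503 0.073 0.025]
[0.492 0.31  0.025]
[ 0.468 -0.055  0.   ]
[ 0.424 -0.352  0.   ]
```

View pics/c1.png

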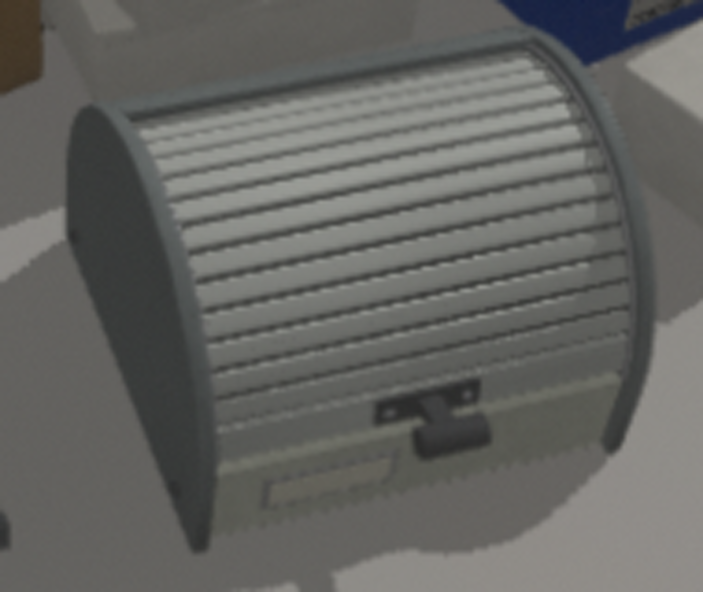

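```bash
python3 - <<'E'
from h import *
c=ctrl.get_calibration("top"); g=lambda u,v,z:onz(c,(260+u/3.7,90+v/3.7),z)
L=g(192,552,0);Rr=g(618,452,0);B=g(72,237,0); G=g(452,438,.0958)
e1=g(420,440,.0958);e2=g(490,428,.0958)
print(L,Rr,B,G,np.linalg.norm(L-Rr),np.linalg.norm(L-B),np.linalg.norm(e1-e2))
d=L-Rr; yaw=np.arctan2(-d[0],d[1]); print("yaw front",np.degrees(yaw)); d2=B-L; print("side",np.degrees(np.arctan2(d2[1],d2[0])))
for y in (yaw,np.arctan2(d2[1],d2[0])):
    x=np.array([np.cos(y),np.sin(y),0]);print("center via sill",(L+Rr)/2+.146*x,"via grip",G+.1682*x-[0,0,.0958])
# top silhouettes in side view: check projecting hypothesised model pts
s=ctrl.get_calibration("side")
y=yaw; o=G+.1682*np.array([np.cos(y),np.sin(y),0]);o[2]=0
M=np.array([[np.cos(y),-np.sin(y),0],[np.sin(y),np.cos(y),0],[0,0,1]])
P=lambda *q:o+M@np.array(q)
pts=[P(-.146,.152,0),P(-.146,-.152,0),P(.146,.152,0),P(0,.152,.206),P(0,-.152,.206),P(.146,-.152,0)]
print(proj(c,pts).round(0).tolist());print(proj(s,pts).round(0).tolist())
for n in("side","top"):
    im=cv2.imread(f"pics/{n}0.png");cc=ctrl.get_calibration(n)
    for sy in(-.152,.152):
        a=np.radians(np.arange(0,181,3)); q=[P(-.146,sy,0)]+[P(-.146*np.cos(t),sy,.06+.146*np.sin(t)) for t in a]+[P(.146,sy,0)]
        cv2.polylines(im,[proj(cc,q).astype(int)],False,(0,0,255),1)
    cv2.imwrite(f"pics/{n}m.png",im)
a=cv2.imread("pics/sidem.png")[190:400,120:330];b=cv2.imread("pics/topm.png")[80:290,260:470]
cv2.imwrite("pics/m.png",cv2.resize(np.hstack([a,b]),(798,399)))
E
```

```text
[ 0.46246055 -0.03834064  0.        ] [ 0.4174476  -0.33511662  0.        ] [ 7.45415118e-01 -8.30589720e-02 -1.11022302e-16] [ 0.41604736 -0.18402507  0.0958    ] 0.3001701979762044 0.2864664333506361 0.04495466950247664
yaw front -8.62449846793455
side -8.980785234041042
center via sill [ 0.58430316 -0.20862251  0.        ] via grip [ 0.58234541 -0.20924803  0.        ]
center via sill [ 0.58416422 -0.2095197   0.        ] via grip [ 0.58218535 -0.21028164  0.        ]
[[312.0, 240.0], [428.0, 212.0], [278.0, 153.0], [297.0, 134.0], [421.0, 111.0], [382.0, 133.0]]
[[248.0, 243.0], [146.0, 289.0], [306.0, 321.0], [275.0, 226.0], [151.0, 282.0], [193.0, 381.0]]
```

View pics/m.png

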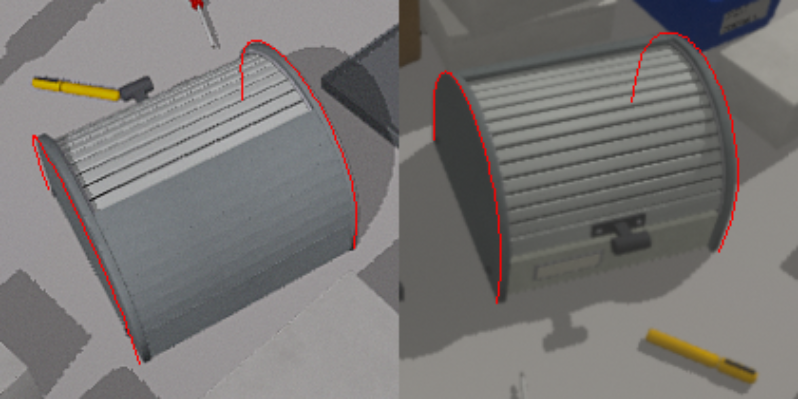

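The overlay matches the cabinet in both views: centre about (0.583, -0.208), yaw about -8.8°, grip at (0.416, -0.184, 0.096). Next I move to above the grip.

```bash
cat >> h.py <<'E'
C=np.array([.583,-.208,0]);YAW=np.radians(-8.8)
def down(yaw): return R.from_matrix(np.array([[np.cos(yaw),np.sin(yaw),0],[np.sin(yaw),-np.cos(yaw),0],[0,0,-1]]))
def delta(p,yaw=None,s=None):
    s=s or ctrl.get_state(); r=R.from_rotvec(s["eef_rot"])
    rv=np.degrees((r.inv()*down(yaw)).as_rotvec()).round(1) if yaw is not None else None
    return (r.inv().apply(np.array(p)-s["ee_pos"])*100).round(2),rv
E
python3 -c "
from h import *
print(delta([.410,-.184,.23],YAW))"
```

```text
(array([ 28.85, -30.47,   0.1 ]), array([-0.1,  0. , 34.7]))
```

>>> {"fn": "move_arm", "kwargs": {"increments": [{"x": 5, "y": -5.2, "z": 0, "rz": 6}, {"x": 9, "y": -9.4, "z": 0, "rz": 11}, {"x": 13, "y": -13.6, "z": 0, "rz": 16}, {"x": 17, "y": -17.8, "z": 0, "rz": 21}, {"x": 21, "y": -22, "z": 0, "rz": 26}, {"x": 25, "y": -26.2, "z": 0, "rz": 31}, {"x": 28.85, "y": -30.5, "z": 0, "rz": 34.7}, {"x": 28.85, "y": -30.5, "z": 0, "rz": 34.7}, {"x": 28.85, "y": -30.5, "z": 0, "rz": 34.7}, {"x": 28.85, "y": -30.5, "z": 0, "rz": 34.7}]}}

```text
$.increments[0]: bad value
```

```bash
python3 - <<'E'
from h import *
s=ctrl.get_state();c=ctrl.get_calibration("wrist");im=ctrl.camera("wrist")
print(s["ee_pos"],s["eef_rot"],s["force"],s["joint_pos"].round(2)); print(delta([.416,-.184,.23],YAW))
x=np.array([np.cos(YAW),np.sin(YAW),0]);y=np.array([-x[1],x[0],0])
g=C-.1682*x+[0,0,.0958]
q=proj(c,[g,g+.022*y,g-.022*y]);print(q)
for p in q: cv2.circle(im,tuple(int(v) for v in p),3,(0,0,255),1)
cv2.imwrite("pics/w1.png",im)
E
```

```text
[ 0.28348676 -0.58414802  0.23025921] [-3.05954204e+00 -7.03311121e-01  8.55313857e-04] [ 0.39538342 -0.80828822  0.86171249] [ 1.09  0.62 -0.01  1.42  0.01  1.1  -0.04]
(array([ 29.4 , -30.22,   0.1 ]), array([-0.1,  0. , 34.7]))
[[ -81.60516332 -147.18017689]
 [ -94.97781204 -153.75818957]
 [ -65.850965   -138.55593683]]
```

View pics/w1.png

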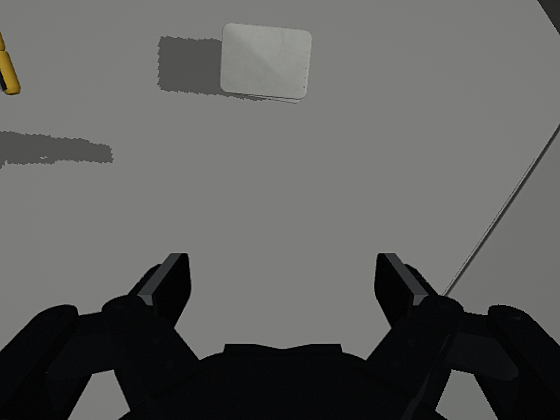

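The move was refused, so the arm hasn't moved: this wrist view is from the start pose and shows a decoy box at (266,60). I'll resend it with every field filled in.

>>> {"fn": "move_arm", "kwargs": {"increments": [{"x": 5, "y": -5.2, "z": 0, "rx": 0, "ry": 0, "rz": 6, "fingers": 8.5}, {"x": 9, "y": -9.4, "z": 0, "rx": 0, "ry": 0, "rz": 11, "fingers": 8.5}, {"x": 13, "y": -13.6, "z": 0, "rx": 0, "ry": 0, "rz": 16, "fingers": 8.5}, {"x": 17, "y": -17.8, "z": 0, "rx": 0, "ry": 0, "rz": 21, "fingers": 8.5}, {"x": 21, "y": -22, "z": 0, "rx": 0, "ry": 0, "rz": 26, "fingers": 8.5}, {"x": 25, "y": -26.2, "z": 0, "rx": 0, "ry": 0, "rz": 31, "fingers": 8.5}, {"x": 28.9, "y": -30.5, "z": 0, "rx": 0, "ry": 0, "rz": 34.7, "fingers": 8.5}, {"x": 28.9, "y": -30.5, "z": 0, "rx": 0, "ry": 0, "rz": 34.7, "fingers": 8.5}, {"x": 28.9, "y": -30.5, "z": 0, "rx": 0, "ry": 0, "rz": 34.7, "fingers": 8.5}, {"x": 28.9, "y": -30.5, "z": 0, "rx": 0, "ry": 0, "rz": 34.7, "fingers": 8.5}]}}

```text
t: 1.4
ee_pos: [0.41, -0.1858, 0.2313]
eef_rot: [3.131, -0.246, -0.0]
force: [-0.2, -0.2, -0.3]
grip_width: 0.0853
grasp_force: 0.0
```

```bash
python3 - <<'E'
from h import *
s=ctrl.get_state();c=ctrl.get_calibration("wrist");im=ctrl.camera("wrist")
print(s["ee_pos"],s["eef_rot"],s["force"],s["joint_pos"].round(2)); print(delta([.416,-.184,.23],YAW))
x=np.array([np.cos(YAW),np.sin(YAW),0]);y=np.array([-x[1],x[0],0])
g=C-.1682*x+[0,0,.0958]
q=proj(c,[g,g+.022*y,g-.022*y]);print(q)
for p in q: cv2.circle(im,tuple(int(v) for v in p),3,(0,0,255),1)
cv2.imwrite("pics/w2.png",im)
E
```

```text
[ 0.40998714 -0.18583901  0.23127535] [ 3.13130370e+00 -2.46234950e-01 -4.58568906e-04] [-0.2446025  -0.22874991 -0.27638507] [ 0.32  0.31  0.08  1.97 -0.03  0.86 -1.32]
(array([ 0.56, -0.27,  0.13]), array([ 0. ,  0. , -0.2]))
[[277.09681645 188.00286632]
 [252.95877279 188.09759697]
 [301.24335026 187.91759669]]
```

View pics/w2.png

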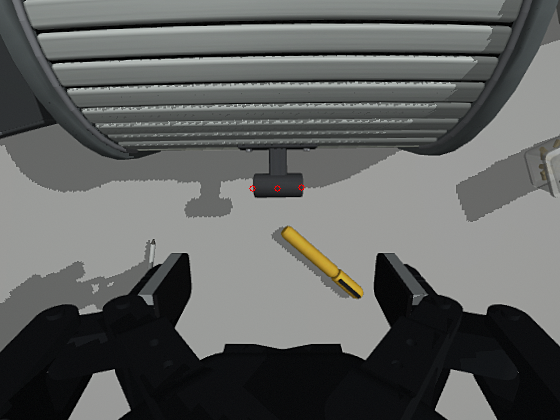

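The barrel spans columns 254–303 with its centre at about (278,186), within 2 px of the prediction. Descending on it.

```bash
python3 - <<'E'
from h import *
print(delta([.417,-.183,.074],YAW))
E
```

```text
(array([ 0.65, -0.39, 15.73]), array([ 0. ,  0. , -0.2]))
```

>>> {"fn": "move_arm", "kwargs": {"increments": [{"x": 0.6, "y": -0.4, "z": 4, "rx": 0, "ry": 0, "rz": 0, "fingers": 8.5}, {"x": 0.6, "y": -0.4, "z": 8, "rx": 0, "ry": 0, "rz": 0, "fingers": 8.5}, {"x": 0.6, "y": -0.4, "z": 12, "rx": 0, "ry": 0, "rz": 0, "fingers": 8.5}, {"x": 0.6, "y": -0.4, "z": 14.5, "rx": 0, "ry": 0, "rz": 0, "fingers": 8.5}, {"x": 0.6, "y": -0.4, "z": 15.7, "rx": 0, "ry": 0, "rz": 0, "fingers": 8.5}, {"x": 0.6, "y": -0.4, "z": 15.7, "rx": 0, "ry": 0, "rz": 0, "fingers": 8.5}, {"x": 0.6, "y": -0.4, "z": 15.7, "rx": 0, "ry": 0, "rz": 0, "fingers": 4}, {"x": 0.6, "y": -0.4, "z": 15.7, "rx": 0, "ry": 0, "rz": 0, "fingers": 4}, {"x": 0.6, "y": -0.4, "z": 15.7, "rx": 0, "ry": 0, "rz": 0, "fingers": 4}, {"x": 0.6, "y": -0.4, "z": 15.7, "rx": 0, "ry": 0, "rz": 0, "fingers": 4}]}}

```text
t: 2.7
ee_pos: [0.4176, -0.1831, 0.0758]
eef_rot: [3.129, -0.242, 0.004]
force: [-1.3, -3.4, 7.0]
grip_width: 0.043
grasp_force: 60.9
```

>>> {"fn": "move_arm", "kwargs": {"increments": [{"x": 0, "y": 0, "z": 0, "rx": 0, "ry": 0, "rz": 0, "fingers": 3.5}, {"x": 0, "y": 0, "z": 0, "rx": 0, "ry": 0, "rz": 0, "fingers": 3.5}, {"x": 0, "y": 0, "z": 0, "rx": 0, "ry": 0, "rz": 0, "fingers": 3.5}]}}

```text
t: 3.08
ee_pos: [0.4176, -0.183, 0.0757]
eef_rot: [3.129, -0.242, 0.004]
force: [-2.8, -2.2, 6.4]
grip_width: 0.0429
grasp_force: 60.9
```

```bash
python3 - <<'E'
from h import *
s=ctrl.get_state();print(s["ee_pos"],s["force"],s["grip_width"],s["grasp_force"])
b=ctrl.camera("wrist");cv2.imwrite("pics/w3.png",b)
for a in range(18,97,6):
    t=np.radians(a); print(a,(17.2*(np.cos(np.radians(12))-np.cos(t))).round(1),(-17.2*(np.sin(t)-np.sin(np.radians(12)))).round(1))
E
```

```text
[ 0.41759157 -0.18300118  0.07571953] [-2.82940978 -2.15521233  6.35155628] 0.042928560641752676 60.86995482444763
18 0.5 -1.7
24 1.1 -3.4
30 1.9 -5.0
36 2.9 -6.5
42 4.0 -7.9
48 5.3 -9.2
54 6.7 -10.3
60 8.2 -11.3
66 9.8 -12.1
72 11.5 -12.8
78 13.2 -13.2
84 15.0 -13.5
90 16.8 -13.6
96 18.6 -13.5
```

View pics/w3.png

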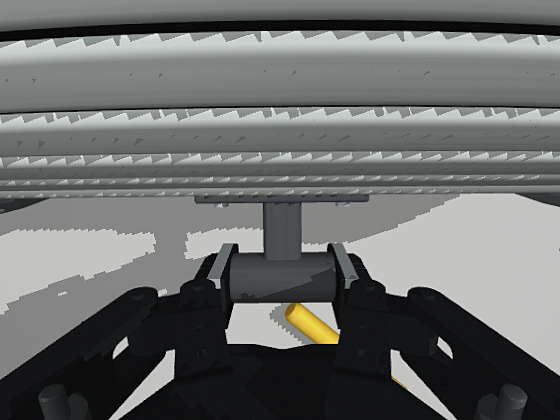

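The barrel is held at (282,278) with the pads flat on both ends. Now I lift it along the arc.

>>> {"fn": "move_arm", "kwargs": {"increments": [{"x": 0.5, "y": 0, "z": -1.7, "rx": 0, "ry": 0, "rz": 0, "fingers": 3.5}, {"x": 1.1, "y": 0, "z": -3.4, "rx": 0, "ry": 0, "rz": 0, "fingers": 3.5}, {"x": 1.9, "y": 0, "z": -5, "rx": 0, "ry": 0, "rz": 0, "fingers": 3.5}, {"x": 2.9, "y": 0, "z": -6.5, "rx": 0, "ry": 0, "rz": 0, "fingers": 3.5}, {"x": 4, "y": 0, "z": -7.9, "rx": 0, "ry": 0, "rz": 0, "fingers": 3.5}]}}

```text
t: 3.75
ee_pos: [0.4555, -0.1885, 0.1529]
eef_rot: [3.131, -0.241, -0.004]
force: [3.1, -3.3, -11.8]
grip_width: 0.0429
grasp_force: 62.3
```

```bash
python3 - <<'E'
from h import *
s=ctrl.get_state();print(s["ee_pos"],s["force"],s["grip_width"],s["grasp_force"],R.from_rotvec(s["eef_rot"]).as_matrix()[:,2])
E
```

```text
[ 0.45547961 -0.18851384  0.15292655] [  3.14178043  -3.31993002 -11.76954445] 0.04289790910796268 62.285345792770386 [-0.00285978 -0.0015891  -0.99999465]
```

>>> {"fn": "move_arm", "kwargs": {"increments": [{"x": 1.3, "y": 0, "z": -1.3, "rx": 0, "ry": 0, "rz": 0, "fingers": 3.5}, {"x": 2.7, "y": 0, "z": -2.4, "rx": 0, "ry": 0, "rz": 0, "fingers": 3.5}, {"x": 4.2, "y": 0, "z": -3.4, "rx": 0, "ry": 0, "rz": 0, "fingers": 3.5}, {"x": 5.8, "y": 0, "z": -4.2, "rx": 0, "ry": 0, "rz": 0, "fingers": 3.5}, {"x": 7.5, "y": 0, "z": -4.9, "rx": 0, "ry": 0, "rz": 0, "fingers": 3.5}, {"x": 9.2, "y": 0, "z": -5.3, "rx": 0, "ry": 0, "rz": 0, "fingers": 3.5}, {"x": 11, "y": 0, "z": -5.6, "rx": 0, "ry": 0, "rz": 0, "fingers": 3.5}, {"x": 12.8, "y": 0, "z": -5.7, "rx": 0, "ry": 0, "rz": 0, "fingers": 3.5}, {"x": 14.6, "y": 0, "z": -5.6, "rx": 0, "ry": 0, "rz": 0, "fingers": 3.5}, {"x": 14.6, "y": 0, "z": -5.6, "rx": 0, "ry": 0, "rz": 0, "fingers": 3.5}]}}

```text
t: 5.0
ee_pos: [0.6013, -0.2097, 0.2103]
eef_rot: [3.132, -0.241, 0.001]
force: [-0.6, 0.0, 5.2]
grip_width: 0.0428
grasp_force: 63.1
```

```bash
python3 - <<'E'
from h import *
s=ctrl.get_state();print(s["ee_pos"],s["force"],s["grip_width"],s["grasp_force"],s["joint_pos"].round(2))
print((R.from_euler("z",-YAW).apply(s["ee_pos"]-C)))
E
```

```text
[ 0.60125182 -0.20971271  0.21026823] [-0.59843485  0.02476716  5.16910976] 0.042778578959525144 63.10505747795105 [ 0.26  0.61  0.08  1.5  -0.05  1.03 -1.38]
[0.01829899 0.00109972 0.21026823]
```

The grip is past the top at about 96°. I'll release, rise clear and look into the cabinet.

>>> {"fn": "move_arm", "kwargs": {"increments": [{"x": 0, "y": 0, "z": 0, "rx": 0, "ry": 0, "rz": 0, "fingers": 8.5}, {"x": 0, "y": 0, "z": 0, "rx": 0, "ry": 0, "rz": 0, "fingers": 8.5}, {"x": 0, "y": 0, "z": 0, "rx": 0, "ry": 0, "rz": 0, "fingers": 8.5}, {"x": 0, "y": 0, "z": -4, "rx": 0, "ry": 0, "rz": 0, "fingers": 8.5}, {"x": 0, "y": 0, "z": -9, "rx": 0, "ry": 0, "rz": 0, "fingers": 8.5}, {"x": -5, "y": 0, "z": -12, "rx": 0, "ry": 0, "rz": 0, "fingers": 8.5}, {"x": -10, "y": 0, "z": -12, "rx": 0, "ry": 0, "rz": 0, "fingers": 8.5}, {"x": -14, "y": 0, "z": -12, "rx": 0, "ry": 0, "rz": 0, "fingers": 8.5}, {"x": -14, "y": 0, "z": -12, "rx": 0, "ry": 0, "rz": 0, "fingers": 8.5}, {"x": -14, "y": 0, "z": -12, "rx": 0, "ry": 0, "rz": 0, "fingers": 8.5}]}}

```text
t: 6.25
ee_pos: [0.4634, -0.1882, 0.3297]
eef_rot: [3.132, -0.241, 0.003]
force: [-0.4, 0.2, 0.2]
grip_width: 0.0852
grasp_force: 0.0
```

```bash
python3 - <<'E'
from h import *
s=ctrl.get_state();print(s["ee_pos"],s["force"])
c=ctrl.get_calibration("wrist");im=ctrl.camera("wrist");cv2.imwrite("pics/w4.png",im);np.save("w4.npy",c)
E
```

```text
[ 0.4633972  -0.18815305  0.32968503] [-0.38603421  0.24425566  0.17804251]
```

View pics/w4.png

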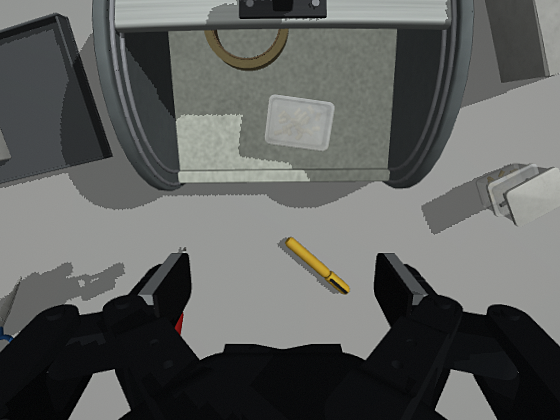

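The shutter is open, the tape is at (247,45), and the clear box's top corners are near (270,95), (334,99), (328,151) and (265,145). Next I measure the box.

```bash
python3 - <<'E'
from h import *
c=np.load("w4.npy",allow_pickle=True).item();print(c["xyz"],R.from_rotvec(c["orientation"]).as_matrix()[:,2])
px=[(270,95),(334,99),(328,151),(265,145)]
for z in(.096,.055):
    P=np.array([onz(c,p,z) for p in px]);print(P.round(4),[np.linalg.norm(P[i]-P[i-1]).round(4) for i in range(4)])
    L=R.from_euler("z",-YAW).apply(P-C);print(L.round(3))
im=cv2.imread("pics/w4.png")[75:170,235:365];cv2.imwrite("pics/w4c.png",cv2.resize(im,None,fx=6,fy=6,interpolation=2))
E
```

```text
[ 0.53172726 -0.19865654  0.47283647] [ 0.26558902 -0.04063612  0.96322956]
[[ 0.5579 -0.1887  0.096 ]
 [ 0.5424 -0.2607  0.096 ]
 [ 0.4843 -0.2468  0.096 ]
 [ 0.5028 -0.1736  0.096 ]] [np.float64(0.0571), np.float64(0.0737), np.float64(0.0598), np.float64(0.0756)]
[[-0.028  0.015  0.096]
 [-0.032 -0.058  0.096]
 [-0.092 -0.053  0.096]
 [-0.085  0.022  0.096]]
[[ 0.5607 -0.1876  0.055 ]
 [ 0.5436 -0.2674  0.055 ]
 [ 0.4791 -0.2521  0.055 ]
 [ 0.4996 -0.1708  0.055 ]] [np.float64(0.0634), np.float64(0.0817), np.float64(0.0663), np.float64(0.0838)]
[[-0.025  0.017  0.055]
 [-0.03  -0.065  0.055]
 [-0.096 -0.059  0.055]
 [-0.088  0.024  0.055]]
```

View pics/w4c.png

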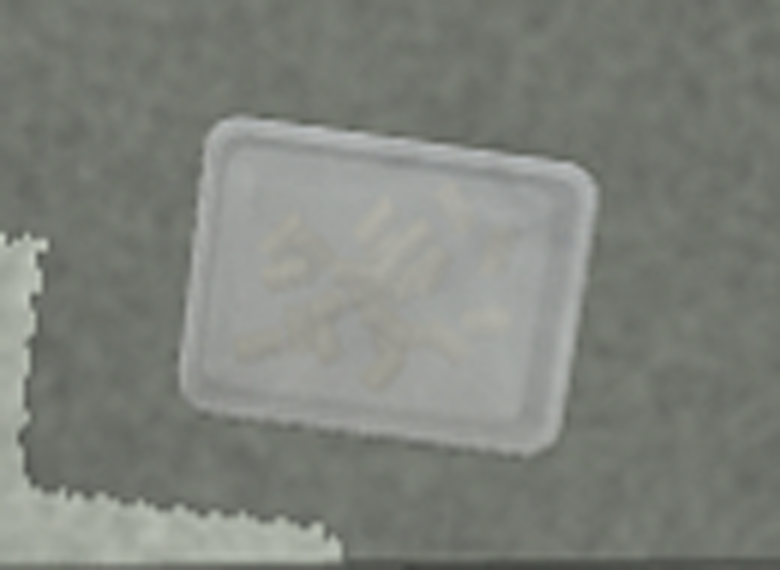

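The long side runs along the cabinet's y, not x as the brief says. I'll still grasp across the 57 mm, so the tool turns about 86°. Next I compute the grasp and the tray pose.

```bash
python3 - <<'E'
from h import *
c=np.load("w4.npy",allow_pickle=True).item()
P=np.array([onz(c,(235+u/6,75+v/6),.096) for u,v in[(208,113),(602,165),(557,460),(180,410)]])
m=P.mean(0);(ctr,sz,ang)=cv2.minAreaRect(P[:,:2].astype(np.float32)*1000);print(m,ctr,sz,ang)
d=(P[0]-P[1]+P[3]-P[2])/2;yaw=np.arctan2(-d[0],d[1]);print("box yaw",np.degrees(yaw),[np.linalg.norm(P[i]-P[i-1]).round(4) for i in range(4)])
print("hover",delta([m[0],m[1],.33],yaw+np.pi/2))
# tray: dark floor/rim mask in top and side views
for n,seed in(("top",(215,215)),("side",(330,240))):
    im=ctrl.camera(n);cc=ctrl.get_calibration(n)
    g=cv2.cvtColor(im,cv2.COLOR_BGR2HSV);mk=cv2.inRange(im,(0,0,0),(95,90,88))
    _,lab=cv2.connectedComponents(mk);k=(lab==lab[seed[1],seed[0]]).astype(np.uint8)
    ct=max(cv2.findContours(k,0,1)[0],key=cv2.contourArea)
    Q=np.array([onz(cc,p[0].astype(float),.025)[:2] for p in cv2.convexHull(ct)]).astype(np.float32)*1000
    print(n,im[seed[1],seed[0]],k.sum(),cv2.minAreaRect(Q))
E
```

```text
[ 0.52145887 -0.21767605  0.096     ] (521.380615234375, -217.51846313476562) (76.55069732666016, 56.89445495605469) 74.12326049804688
box yaw -16.055333360445356 [np.float64(0.0564), np.float64(0.0762), np.float64(0.0569), np.float64(0.0757)]
hover (array([ 6.15,  2.04, -0.05]), array([  0. ,  -0.1, -82.7]))
top [86 85 84] 6241 ((597.2652587890625, 209.82908630371094), (213.2894287109375, 280.5814208984375), 3.15624737739563)
side [98 91 90] 209066 ((47.0721435546875, 523.2857666015625), (3353.272216796875, 2402.54345703125), 51.2387809753418)
```

>>> {"fn": "move_arm", "kwargs": {"increments": [{"x": 0.8, "y": 0.3, "z": 0, "rx": 0, "ry": 0, "rz": -10, "fingers": 7.6}, {"x": 1.6, "y": 0.5, "z": 0, "rx": 0, "ry": 0, "rz": -20, "fingers": 7.6}, {"x": 2.4, "y": 0.8, "z": 0, "rx": 0, "ry": 0, "rz": -30, "fingers": 7.6}, {"x": 3.2, "y": 1, "z": 0, "rx": 0, "ry": 0, "rz": -40, "fingers": 7.6}, {"x": 4, "y": 1.3, "z": 0, "rx": 0, "ry": 0, "rz": -50, "fingers": 7.6}, {"x": 4.8, "y": 1.6, "z": 0, "rx": 0, "ry": 0, "rz": -60, "fingers": 7.6}, {"x": 5.5, "y": 1.8, "z": 0, "rx": 0, "ry": 0, "rz": -70, "fingers": 7.6}, {"x": 6.1, "y": 2, "z": 0, "rx": 0, "ry": 0, "rz": -80, "fingers": 7.6}, {"x": 6.1, "y": 2, "z": 0, "rx": 0, "ry": 0, "rz": -82.7, "fingers": 7.6}, {"x": 6.1, "y": 2, "z": 0, "rx": 0, "ry": 0, "rz": -82.7, "fingers": 7.6}]}}

```text
t: 7.65
ee_pos: [0.5205, -0.2175, 0.3286]
eef_rot: [-2.511, -1.887, -0.0]
force: [1.1, 0.0, 0.1]
grip_width: 0.0764
grasp_force: 0.0
```

>>> {"fn": "move_arm", "kwargs": {"increments": [{"x": 0, "y": 0, "z": 3, "rx": 0, "ry": 0, "rz": 0, "fingers": 7.6}, {"x": 0, "y": 0, "z": 7, "rx": 0, "ry": 0, "rz": 0, "fingers": 7.6}, {"x": 0, "y": 0, "z": 7, "rx": 0, "ry": 0, "rz": 0, "fingers": 7.6}, {"x": 0, "y": 0, "z": 7, "rx": 0, "ry": 0, "rz": 0, "fingers": 7.6}]}}

```text
t: 8.15
ee_pos: [0.521, -0.2175, 0.2606]
eef_rot: [2.51, 1.887, 0.002]
force: [0.2, -0.1, 1.0]
grip_width: 0.0761
grasp_force: 0.0
```

```bash
python3 - <<'E'
from h import *
s=ctrl.get_state();print(s["ee_pos"],s["force"],s["grip_width"],s["joint_pos"].round(2),R.from_rotvec(s["eef_rot"]).as_matrix()[:,2])
print(delta([.5214,-.2176,.061],np.radians(74)))
c=ctrl.get_calibration("wrist");im=ctrl.camera("wrist")
m=np.array([.5214,-.2176,.096]);x=R.from_euler("z",-16,degrees=True).apply(np.eye(3))
q=[m+a*.0285*x[0]+b*.0385*x[1] for a,b in((1,1),(1,-1),(-1,-1),(-1,1))]
cv2.polylines(im,[proj(c,q).astype(int)],True,(0,0,255),1)
cv2.imwrite("pics/w5.png",im)
E
```

```text
[ 0.52097478 -0.21750993  0.26059018] [ 0.16965498 -0.08102532  0.97353055] 0.07609430235107041 [ 0.49  0.46 -0.21  1.63  0.1   1.06 -0.03] [ 2.26122155e-03 -6.00352877e-04 -9.99997263e-01]
(array([ 0.  , -0.  , 19.96]), array([ 0.1, -0. , -0.1]))
```

View pics/w5.png

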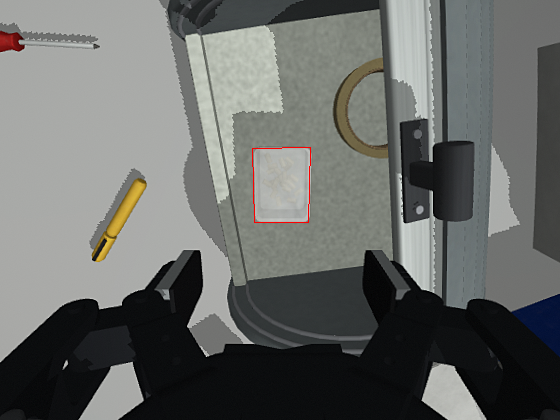

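The outline drawn at the measured pose fits the box exactly (253–311, 147–222), and the tape and rail are clear of the finger path. Descending and gripping.

>>> {"fn": "move_arm", "kwargs": {"increments": [{"x": 0, "y": 0, "z": 4, "rx": 0, "ry": 0, "rz": 0, "fingers": 7.6}, {"x": 0, "y": 0, "z": 8, "rx": 0, "ry": 0, "rz": 0, "fingers": 7.6}, {"x": 0, "y": 0, "z": 11, "rx": 0, "ry": 0, "rz": 0, "fingers": 7.6}, {"x": 0, "y": 0, "z": 14, "rx": 0, "ry": 0, "rz": 0, "fingers": 7.6}]}}

```text
t: 8.7
ee_pos: [0.5216, -0.2179, 0.1202]
eef_rot: [2.508, 1.885, 0.004]
force: [-0.4, -0.7, 1.2]
grip_width: 0.0757
grasp_force: 0.0
```

>>> {"fn": "move_arm", "kwargs": {"increments": [{"x": 0, "y": 0, "z": 2, "rx": 0, "ry": 0, "rz": 0, "fingers": 7.6}, {"x": 0, "y": 0, "z": 4, "rx": 0, "ry": 0, "rz": 0, "fingers": 7.6}, {"x": 0, "y": 0, "z": 5.5, "rx": 0, "ry": 0, "rz": 0, "fingers": 7.6}, {"x": 0, "y": 0, "z": 5.9, "rx": 0, "ry": 0, "rz": 0, "fingers": 7.6}, {"x": 0, "y": 0, "z": 5.9, "rx": 0, "ry": 0, "rz": 0, "fingers": 7.6}]}}

```text
t: 9.32
ee_pos: [0.5204, -0.2175, 0.0609]
eef_rot: [2.51, 1.888, 0.001]
force: [-0.7, 0.5, 0.3]
grip_width: 0.076
grasp_force: 0.0
```

>>> {"fn": "move_arm", "kwargs": {"increments": [{"x": 0, "y": 0, "z": 0, "rx": 0, "ry": 0, "rz": 0, "fingers": 5}, {"x": 0, "y": 0, "z": 0, "rx": 0, "ry": 0, "rz": 0, "fingers": 5}, {"x": 0, "y": 0, "z": 0, "rx": 0, "ry": 0, "rz": 0, "fingers": 5}, {"x": 0, "y": 0, "z": 0, "rx": 0, "ry": 0, "rz": 0, "fingers": 5}]}}

```text
t: 9.82
ee_pos: [0.5207, -0.2176, 0.0614]
eef_rot: [2.509, 1.887, 0.002]
force: [-0.1, -0.8, 5.7]
grip_width: 0.0563
grasp_force: 65.0
```

>>> {"fn": "move_arm", "kwargs": {"increments": [{"x": 0, "y": 0, "z": -2, "rx": 0, "ry": 0, "rz": 0, "fingers": 5}, {"x": 0, "y": 0, "z": -5, "rx": 0, "ry": 0, "rz": 0, "fingers": 5}, {"x": 0, "y": 0, "z": -9, "rx": 0, "ry": 0, "rz": 0, "fingers": 5}, {"x": 0, "y": 0, "z": -13, "rx": 0, "ry": 0, "rz": 0, "fingers": 5}, {"x": 0, "y": 0, "z": -17, "rx": 0, "ry": 0, "rz": 0, "fingers": 5}, {"x": 0, "y": 0, "z": -21, "rx": 0, "ry": 0, "rz": 0, "fingers": 5}, {"x": 0, "y": 0, "z": -25, "rx": 0, "ry": 0, "rz": 0, "fingers": 5}, {"x": 0, "y": 0, "z": -25, "rx": 0, "ry": 0, "rz": 0, "fingers": 5}]}}

```text
t: 10.82
ee_pos: [0.5213, -0.2176, 0.3135]
eef_rot: [2.506, 1.885, 0.006]
force: [-0.6, 0.7, -1.1]
grip_width: 0.056
grasp_force: 64.5
```

```bash
python3 - <<'E'
from h import *
s=ctrl.get_state();print(s["ee_pos"],s["force"],s["grip_width"],s["grasp_force"])
print(delta([.597,.142,.31],np.radians(93)))
E
```

```text
[ 0.52127727 -0.21764612  0.3135229 ] [-0.62133987  0.74261163 -1.06879485] 0.05603554414173895 64.50999855995178
(array([36.65, -2.71,  0.31]), array([  0.4,   0.1, -19.1]))
```

>>> {"fn": "move_arm", "kwargs": {"increments": [{"x": 3.5, "y": -0.3, "z": 0, "rx": 0, "ry": 0, "rz": -2, "fingers": 5}, {"x": 8, "y": -0.6, "z": 0, "rx": 0, "ry": 0, "rz": -4, "fingers": 5}, {"x": 13, "y": -1, "z": 0, "rx": 0, "ry": 0, "rz": -7, "fingers": 5}, {"x": 18, "y": -1.3, "z": 0, "rx": 0, "ry": 0, "rz": -10, "fingers": 5}, {"x": 23, "y": -1.7, "z": 0, "rx": 0, "ry": 0, "rz": -13, "fingers": 5}, {"x": 28, "y": -2.1, "z": 0, "rx": 0, "ry": 0, "rz": -16, "fingers": 5}, {"x": 33, "y": -2.5, "z": 0, "rx": 0, "ry": 0, "rz": -18, "fingers": 5}, {"x": 36.6, "y": -2.7, "z": 0, "rx": 0, "ry": 0, "rz": -19, "fingers": 5}, {"x": 36.6, "y": -2.7, "z": 0, "rx": 0, "ry": 0, "rz": -19, "fingers": 5}, {"x": 36.6, "y": -2.7, "z": 0, "rx": 0, "ry": 0, "rz": -19, "fingers": 5}]}}

```text
t: 12.08
ee_pos: [0.5949, 0.1405, 0.3088]
eef_rot: [-2.165, -2.275, 0.005]
force: [0.1, -0.6, -0.3]
grip_width: 0.0566
grasp_force: 64.4
```

```bash
python3 - <<'E'
from h import *
s=ctrl.get_state();print(s["ee_pos"],s["force"],s["grip_width"],s["grasp_force"])
c=ctrl.get_calibration("wrist");im=ctrl.camera("wrist")
rz=R.from_euler("z",3.2,degrees=True);T=np.array([.593,.21,0])
for pts,z in(([(.1,.14),(.1,-.14),(-.1,-.14),(-.1,.14)],.025),([(.0285,-.0295),(.0285,-.1065),(-.0285,-.1065),(-.0285,-.0295)],.004)):
    q=[T+rz.apply([a,b,z]) for a,b in pts]; cv2.polylines(im,[proj(c,q).astype(int)],True,(0,0,255),1)
cv2.imwrite("pics/w6.png",im)
print(delta([.597,.142,.012],np.radians(93)))
E
```

```text
[0.59492407 0.14053373 0.30878787] [ 0.07604015 -0.59771412 -0.34056617] 0.0565857327904357 64.4028890132904
(array([ 0.27,  0.25, 29.72]), array([-0.1,  0.1, -0.2]))
```

View pics/w6.png

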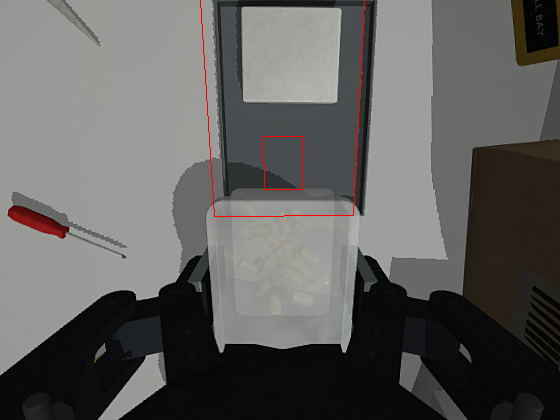

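The tray sits about 10 px (12 mm) farther in +x than the overlay, and the packet's near edge is at row 102, clear of the target spot. I'll shift in x and lower.

>>> {"fn": "move_arm", "kwargs": {"increments": [{"x": 0.2, "y": 1.3, "z": 3, "rx": 0, "ry": 0, "rz": 0, "fingers": 5}, {"x": 0.2, "y": 1.3, "z": 7, "rx": 0, "ry": 0, "rz": 0, "fingers": 5}, {"x": 0.2, "y": 1.3, "z": 11, "rx": 0, "ry": 0, "rz": 0, "fingers": 5}, {"x": 0.2, "y": 1.3, "z": 15, "rx": 0, "ry": 0, "rz": 0, "fingers": 5}, {"x": 0.2, "y": 1.3, "z": 19, "rx": 0, "ry": 0, "rz": 0, "fingers": 5}, {"x": 0.2, "y": 1.3, "z": 22, "rx": 0, "ry": 0, "rz": 0, "fingers": 5}, {"x": 0.2, "y": 1.3, "z": 24, "rx": 0, "ry": 0, "rz": 0, "fingers": 5}, {"x": 0.2, "y": 1.3, "z": 26, "rx": 0, "ry": 0, "rz": 0, "fingers": 5}, {"x": 0.2, "y": 1.3, "z": 27.5, "rx": 0, "ry": 0, "rz": 0, "fingers": 5}, {"x": 0.2, "y": 1.3, "z": 27.5, "rx": 0, "ry": 0, "rz": 0, "fingers": 5}]}}

```text
t: 13.38
ee_pos: [0.6076, 0.1431, 0.0342]
eef_rot: [-2.166, -2.275, 0.004]
force: [-0.2, 0.1, -0.8]
grip_width: 0.0561
grasp_force: 64.4
```

```bash
python3 - <<'E'
from h import *
s=ctrl.get_state();print(s["ee_pos"],s["force"],s["grip_width"])
print(delta([.608,.142,.0105],np.radians(93)))
E
```

```text
[0.60762185 0.14307105 0.03423417] [-0.19402617  0.13718533 -0.78491601] 0.056126592095758626
(array([-0.11,  0.04,  2.37]), array([-0.1,  0.1, -0.2]))
```

>>> {"fn": "move_arm", "kwargs": {"increments": [{"x": 0, "y": 0, "z": 1, "rx": 0, "ry": 0, "rz": 0, "fingers": 5}, {"x": 0, "y": 0, "z": 1.7, "rx": 0, "ry": 0, "rz": 0, "fingers": 5}, {"x": 0, "y": 0, "z": 2.1, "rx": 0, "ry": 0, "rz": 0, "fingers": 5}, {"x": 0, "y": 0, "z": 2.3, "rx": 0, "ry": 0, "rz": 0, "fingers": 5}, {"x": 0, "y": 0, "z": 2.3, "rx": 0, "ry": 0, "rz": 0, "fingers": 5}]}}

```text
t: 14.0
ee_pos: [0.6084, 0.1445, 0.0123]
eef_rot: [-2.165, -2.277, -0.0]
force: [-0.1, -0.9, -0.9]
grip_width: 0.0561
grasp_force: 64.4
```

>>> {"fn": "move_arm", "kwargs": {"increments": [{"x": 0, "y": 0, "z": 0.1, "rx": 0, "ry": 0, "rz": 0, "fingers": 5}, {"x": 0, "y": 0, "z": 0.15, "rx": 0, "ry": 0, "rz": 0, "fingers": 5}, {"x": 0, "y": 0, "z": 0.15, "rx": 0, "ry": 0, "rz": 0, "fingers": 5}]}}

```text
t: 14.38
ee_pos: [0.6084, 0.1445, 0.0109]
eef_rot: [2.165, 2.277, 0.0]
force: [-0.4, 0.5, -1.1]
grip_width: 0.0559
grasp_force: 64.4
```

>>> {"fn": "move_arm", "kwargs": {"increments": [{"x": 0, "y": 0, "z": 0, "rx": 0, "ry": 0, "rz": 0, "fingers": 6.2}, {"x": 0, "y": 0, "z": 0, "rx": 0, "ry": 0, "rz": 0, "fingers": 7.6}, {"x": 0, "y": 0, "z": 0, "rx": 0, "ry": 0, "rz": 0, "fingers": 7.6}, {"x": 0, "y": 0, "z": 0, "rx": 0, "ry": 0, "rz": 0, "fingers": 7.6}, {"x": 0, "y": 0, "z": -2, "rx": 0, "ry": 0, "rz": 0, "fingers": 7.6}, {"x": 0, "y": 0, "z": -6, "rx": 0, "ry": 0, "rz": 0, "fingers": 7.6}, {"x": 0, "y": 0, "z": -11, "rx": 0, "ry": 0, "rz": 0, "fingers": 7.6}, {"x": -3, "y": 0, "z": -16, "rx": 0, "ry": 0, "rz": 0, "fingers": 7.6}, {"x": -7, "y": 0, "z": -20, "rx": 0, "ry": 0, "rz": 0, "fingers": 7.6}, {"x": -7, "y": 0, "z": -20, "rx": 0, "ry": 0, "rz": 0, "fingers": 7.6}]}}

```text
t: 15.62
ee_pos: [0.6149, 0.0697, 0.2163]
eef_rot: [2.167, 2.262, 0.009]
force: [-0.4, -0.1, -1.0]
grip_width: 0.0759
grasp_force: 0.0
```

```bash
python3 - <<'E'
from h import *
s=ctrl.get_state();print(s["ee_pos"],s["force"],s["grip_width"])
w=ctrl.camera("wrist");t=ctrl.camera("top")
cv2.imwrite("pics/w7.png",np.hstack([cv2.resize(w,(400,300)),cv2.resize(t,(400,300))]))
E
```

```text
[0.61494116 0.0697175  0.21634847] [-0.37788353 -0.10668559 -0.98143437] 0.07591252179520755
```

View pics/w7.png

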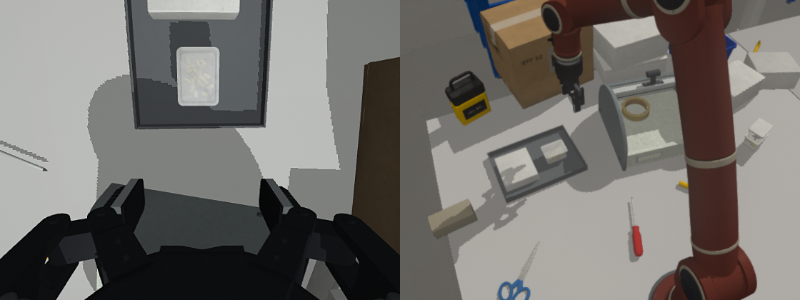

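The box sits flat on the tray floor, clear of the packets (wrist view at (197,76)). The shutter is open, the tape is in place, and the gripper touches nothing.

```bash
python3 -c "
from workcell import ctrl
print(ctrl.close_job())"
```

```text
the job is handed in; nothing more can be done
None
```

I raised the shutter and it stays open by itself, and the parts box is flat on the tray floor beside the packets; I handed the job in at about 16 s, but it returned no verdict.

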